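Take the console stack apart and put each piece in its place

ROBOT

A 6-joint arm with a two-finger parallel gripper is mounted at the origin on the work surface. World frame = base frame: x ahead of the robot, y to its left, z up, the work surface at z = 0. Lengths are in mm, angles in rad, forces in N, time in s.
With the tool pointing down it reaches from about 150 to 775 mm from the base axis. Payload 6.1 kg.
Tool frame: the origin (TCP) lies midway between the tips of the shut fingers; the grasp point (between the pads) lies 19 mm behind it (arm.hold_point_z is the distance from the TCP to the grasp point, in mm); x points along the fingers, y is the direction in which the jaws open and shut, and the axes are right-handed (so a half turn about x gives the same grasp; the last joint's range is limited). The gripper opens to 85 mm and grips with 20 to 120 N. Pads are 22 mm wide; open, the fingers measure 114 mm over their backs; the gripper's body (76 mm by 85 mm) begins 54 mm behind the grasp point. The pads swing forward as they close: fully open they stand 13 mm farther back than shut.
Start: joints at [1.305, 0.126, -0.04, 1.405, 0, 1.571], TCP at [137.902, 506.548, 231.295] pointing down, gripper open.
Joint ranges: [-2.72, 2.72], [-0.95, 1.95], [-1.27, 1.35], [-1.78, 2.02], [-1.46, 1.47], [-3.14, 3.14]. Speed limits (rad/s): [2.39, 2.39, 3.01, 3.14, 3.14, 3.14].

INTERFACE

Orientations are given as a unit quaternion [x, y, z, w].
In Python, from cell import arm gives the robot as it stands.
- The arm moves only by the tool arm_command, never from a script. Its argument "targets" is a list of rows, each a list of 3 entries, a list of its own where there are three numbers: the opening, from 0 (shut) to 1 (fully open), then the shift along the world's x, y, z in units of 50 mm (1.0 is 50 mm), then the turn about the world's z in units of 8 degrees (1.0 is 8 degrees). In form: [[jaw, [x, y, z], twist], ...]. A call has 1 to 5 rows; each row is the pose to reach, as a shift and turn from the pose commanded when the call began; what a row does not reach only later rows make up. A row lasts 1/10 s, in which the tool goes at most 50 mm and 8.59 degrees, less where a joint would pass 70% of its speed; a pose out of reach is approached as far as the arm can. A call with a gripper value outside its range is refused whole. The fingers move at their own pace and stop on an object; "force" is the grip in N (left out, the last holds). Time passes only in rows, so rows that repeat a pose let the fingers close. It gives the time, the measured TCP pose, the force and the opening at its end, in the units of the state.
- arm.get_state(): the state, without advancing time (a new reading comes with each control period).
- arm.capture(name): name is "scene" or "top"; returns the picture (480x640x3 uint8, blue, green, red); there is no depth.
- arm.camera_info(name): a dict with "vertical_fov" (degrees; the focal length in pixels is half the picture's height over the tangent of half this angle, whatever the lens; pixels are square), "cx", "cy" (the principal point, pixels), "dist" ([k1, k2, p1, p2, k3] as OpenCV has them; the pictures are not rectified), "camera_from_world" (4x4, takes a point from world to camera coordinates). Camera axes: x right, y down, z forward; pixel columns grow to the right and rows downward; lengths in mm; the calibration is good to about 2 mm. A picture is of the moment at which its call begins. camera_info takes no time and is no camera call.
- arm.close_job(): hands the job in, once; it reports no verdict.
The state is a dict: "time": time; "joints": joint angles; "dq": joint speeds; "tau": joint torques, N m; "tcp_pos": TCP position; "eef_rot": TCP orientation; "wrist_force": force on the tool from outside, world axes, zero at the start; "moment": the same for the moment, N m; "opening": finger opening in mm.
Only numpy, scipy, OpenCV 4.12 (cv2) and the standard library are available. Lean on these libraries where they do the work, as an engineer would, in place of code of your own. Each camera call takes 0.05 s, during which the arm holds its last target. There are 200 camera calls.

TASK

Someone has piled the torch, the blue lid, the two-eared pot and the tin on the turntable: take the pile apart from the top down, putting each piece in its place before you take the next. Press the torch down into the spring clip until it snaps in, lay the lid right way up in the middle of the square marble tile, set the pot gently upright in the middle of the round cork coaster, and set the tin flat inside the wooden tray. Let go of everything and do not disturb the spray bottle or the candle.

Things in the scene. Friction and masses are not known exactly. Their poses are not given: they have to be found in the camera images.
- torch_center (a point): Aluminium pen torch lying on the lid: round rod, 22 mm diameter, 130 mm long (lamp end, at +x 46 to 68 mm, is 25 mm wide), 70 g. Point at its centre on the axis; x along the torch (y, z roll with it). Its middle 36 mm is clear of the lid's nubs: grip it there, across the torch, tips just above the lid. Either end may point either way in the clip.
- lid_center (a point): Blue silicone lid: solid disc 60 mm diameter, 16 mm thick, 60 g, loose on the pot's rim. Point at the disc's centre, 8 mm above its underside; z up. On top are four nubs 5 mm high (8 x 4 mm) at x = +-22, y = +-12 mm; the torch lies along the lid's x between them. Grip it by its round edge, at any yaw.
- pot_center (a point): White ceramic pot, round, 56 mm outside diameter, 55 mm high, 4 mm wall, open above, 280 g, standing loose on the tin, under the lid. Point at its centre, 27.5 mm above its underside; z up. Two flat ears reach out along +y and -y to 47 mm from the axis (18 mm wide, 42 to 48 mm above the underside). Grip across the body along x.
- tin_center (a point): Matte aluminium tin, a closed rectangular box 105 mm long (x) by 60 mm wide (y) by 50 mm high, 250 g, at the bottom of the pile, standing on the fixed wooden turntable (220 mm across, top 25 mm above the table). Point at its centre, 25 mm above its underside; z up. Grip across its width (y).
- clip_seat (a point): Fixed chrome spring clip. Point: centre of the snapped-in torch, 33 mm above the table; torch along y; z up. Base plate 44 (x) x 120 (y) x 10 mm; two pairs of sprung jaws at y = +-40 mm, 12 mm wide, tops 20 mm above the point; open for fingers at |y| < 34 mm. Pressed straight down, the torch meets the catches 16 mm above the point, takes about 6 to 10 N, then snaps down to the point.
- tile_top (a point): Fixed square marble tile 100 x 100 mm, 10 mm thick, on the table: the lid's place. Point at the centre of its top face; x and y along its sides.
- coaster_top (a point): Fixed round cork coaster, 110 mm in diameter, 8 mm thick, on the table: the pot's place. Point at the centre of its top face.
- tray_floor (a point): Fixed low wooden tray: the tin's place. Point at the centre of its inner floor, 6 mm above the table. Inside it is 122 mm long (x) by 84 mm wide (y); the walls are 6 mm thick and rise 8 mm above the floor. The tin goes in lengthwise; grip the tin high enough that the fingers clear the walls.
- bottle_center (a point): Green spray bottle with a white trigger head, empty, standing loose at the side: to be left alone. 68 mm in diameter, 194 mm high; point on its axis 90 mm above its underside.
- candle_center (a point): Candle in an amber glass cup, 60 mm in diameter, 48 mm high, standing loose: to be left alone. Point on its axis half-way up.
There are look-alikes about, which are no part of the job. There is more than one size of the part that bears tray_floor; the job needs the larger.

How it is judged:
By the outcome, as a careful person would: the job done as asked, in the order asked, and still so for the second after the job is handed in, with the robot touching nothing.
It also fails if it takes over 144 s, if anything falls off the work surface, if the arm or the gripper's body presses on something with over 40 N, if the wrist force passes 120 N, or if a joint passes its speed limit or range.

## Working session

There is one attempt and no reset: what is moved stays moved. The work goes in short steps, Python scripts to look and compute and a tool call to move; the robot and the scene stay as the last step left them, time stands still between calls to the robot, and variables do not carry over. Pictures are saved under pics/ and viewed, about 12 in all and at most 16, crops included, and the job is handed in when it is done.

Besides the shell and the picture viewer there is one more tool, called after "Call:" as name(argument=value, ...) on one line, values as JSON. arm_command: Moves the arm, as the interface text tells. Its arguments: {"type":"object","properties":{"targets":{"type":"array","items":{"type":"array"}},"force":{"type":"number"}},"required":["targets"]}

```bash
mkdir -p pics; ls; cat > h.py <<'E'
import numpy as np,cv2
from cell import arm
def K(n):
    c=arm.camera_info(n); f=240/np.tan(np.radians(c["vertical_fov"])/2)
    return np.array([[f,0,c["cx"]],[0,f,c["cy"]],[0,0,1.]]),np.array(c["dist"],float),np.array(c["camera_from_world"],float)
def ray(n,px):
    k,d,T=K(n); p=cv2.undistortPoints(np.array(px,float).reshape(-1,1,2),k,d).reshape(-1,2)
    R=T[:3,:3]; o=-R.T@T[:3,3]; return o,np.c_[p,np.ones(len(p))]@R
def plane(n,px,z):
    o,v=ray(n,px); return o+v*((z-o[2])/v[:,2])[:,None]
def proj(n,P):
    k,d,T=K(n); return cv2.projectPoints(np.array(P,float).reshape(-1,1,3),cv2.Rodrigues(T[:3,:3])[0],T[:3,3],k,d)[0].reshape(-1,2)
def snap(n,f):
    im=arm.capture(n); cv2.imwrite(f"pics/{f}.png",im); return im
E
python3 - <<'E'
from h import *
snap("top","top1");snap("scene","scene1")
for n in("top","scene"):
    k,d,T=K(n);print(n,k[0,0],d,np.round(-T[:3,:3].T@T[:3,3]),np.round(T[:3,:3],2).tolist())
print(arm.get_state())
E
```

```text
pics
top 529.8463150871954 [-0.0735918  0.         0.         0.         0.       ] [ 310.  -11. 1231.] [[-0.02, -1.0, -0.01], [-0.98, 0.02, -0.22], [0.22, 0.0, -0.98]]
scene 499.0805528595703 [-0.01292926  0.          0.          0.          0.        ] [1021. -770.  970.] [[0.84, 0.54, 0.01], [0.37, -0.57, -0.73], [-0.4, 0.62, -0.68]]
{'time': 0.1, 'joints': array([ 1.30500251e+00,  1.26362495e-01, -4.05085213e-02,  1.40539049e+00,
        3.24272738e-06,  1.57077739e+00]), 'dq': array([ 0.00164592, -0.00058859,  0.00279674,  0.00068157,  0.00062459,
       -0.00145277]), 'tau': array([-4.09064296e-04, -4.36903131e+01,  3.53604984e+01,  1.36782759e-02,
       -1.47421224e-05,  7.36793879e-06]), 'tcp_pos': array([137.8085862 , 506.21547913, 230.58318198]), 'eef_rot': array([ 0.09317597,  0.70094213, -0.09420257,  0.70080257]), 'wrist_force': array([-0.33253116, -0.12727681, -0.46151033]), 'moment': array([-0.00024308, -0.04665774,  0.02892247]), 'opening': 85.75939507069103}
```

View pics/top1.png

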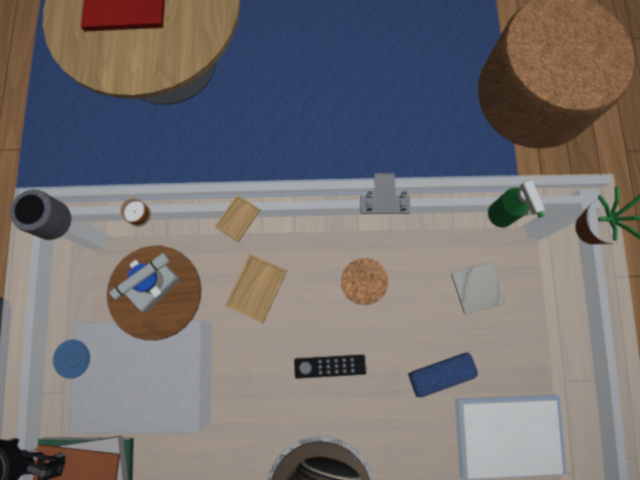

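View pics/scene1.png

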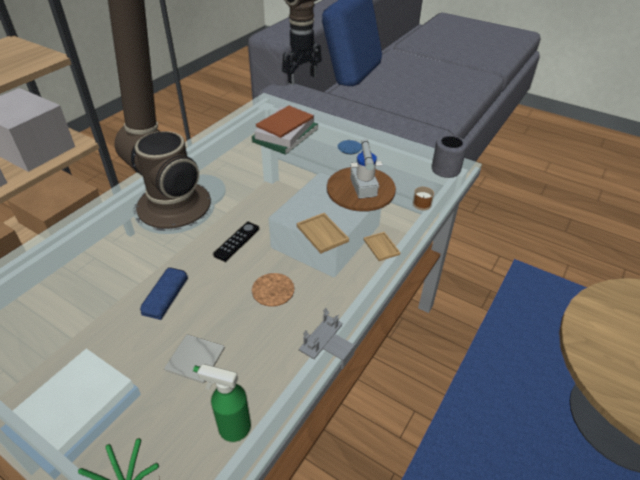

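The top view shows the pile at (150,285) on the turntable, the larger tray at (256,288) and the smaller one at (238,218). The coaster is at (365,281), the tile at (480,288), the clip at (385,203), the bottle at (508,206) and the candle at (135,212). Next I'll enlarge the parts that matter.

```bash
python3 - <<'E'
from h import *
t=cv2.imread("pics/top1.png");s=cv2.imread("pics/scene1.png")
def c(im,x,y,w=100,h=75,k=4):return cv2.resize(im[y:y+h,x:x+w],(w*k,h*k),interpolation=cv2.INTER_CUBIC)
cv2.imwrite("pics/m1.png",np.vstack([np.hstack([c(t,100,240),c(t,340,160)]),np.hstack([c(s,320,130),c(s,280,295)])]))
o=np.hstack
for n,z,im in(("top",8,t),("scene",8,s)):
    hsv=cv2.cvtColor(im,cv2.COLOR_BGR2HSV)
    for nm,lo,hi,box in (("cork",(5,90,60),(18,255,255),(330,250,400,315) if n=="top" else (245,265,305,312)),
                      ("table",(5,60,40),(18,255,255),(100,240,210,345) if n=="top" else (320,160,400,215)),
                      ("blue",(100,120,60),(130,255,255),(100,240,210,345) if n=="top" else (340,140,390,180)),
                      ("tray",(10,60,100),(25,255,255),(215,245,295,330) if n=="top" else (290,205,352,255))):
        x0,y0,x1,y1=box; m=np.zeros(im.shape[:2],np.uint8); m[y0:y1,x0:x1]=cv2.inRange(hsv,lo,hi)[y0:y1,x0:x1]
        C=max(cv2.findContours(m,cv2.RETR_EXTERNAL,cv2.CHAIN_APPROX_NONE)[0],key=cv2.contourArea)
        Z={"cork":8,"table":25,"blue":146,"tray":14}[nm]
        P=plane(n,C,Z)[:,:2].astype(np.float32)
        print(n,nm,cv2.contourArea(C),np.round(cv2.minAreaRect(P)[0]),np.round(cv2.minAreaRect(P)[1]),round(cv2.minAreaRect(P)[2],1),np.round(cv2.minEnclosingCircle(P)[0]),cv2.minEnclosingCircle(P)[1])
E
```

```text
top cork 1601.0 [ 465. -113.] [104. 106.] 42.9 [ 465. -113.] 53.74454879760742
top table 6868.5 [449. 373.] [217. 218.] 1.4 [448. 373.] 110.50179290771484
top blue 193.5 [451. 348.] [23. 53.] 35.4 [458. 353.] 26.36911964416504
top tray 2378.5 [455. 137.] [ 98. 135.] 64.7 [455. 138.] 80.50059509277344
scene cork 1016.5 [ 469. -113.] [105. 109.] 35.0 [ 470. -114.] 55.35289001464844
scene table 1580.0 [459. 362.] [214. 215.] 26.6 [456. 367.] 114.35641479492188
scene blue 174.5 [400. 384.] [61. 63.] 31.0 [400. 383.] 33.03536605834961
scene tray 1091.0 [461. 134.] [ 99. 142.] 64.2 [461. 135.] 83.76419830322266
```

View pics/m1.png

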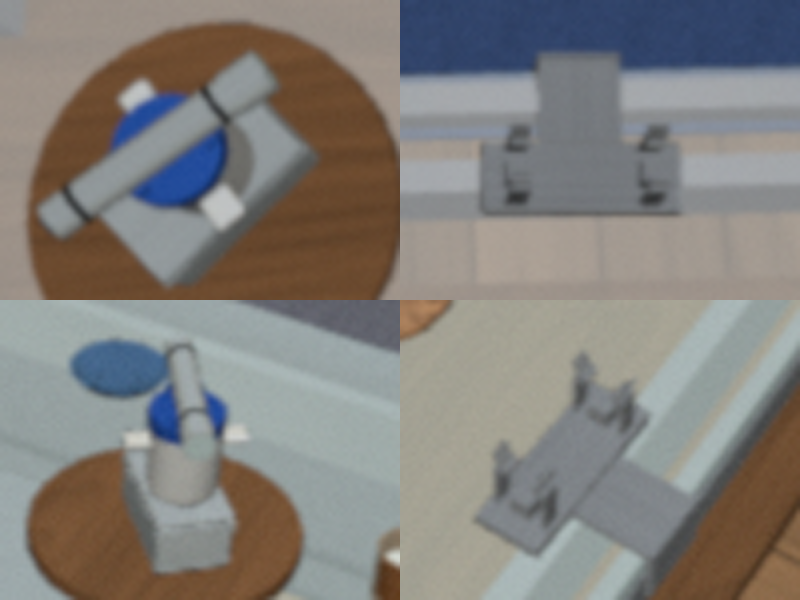

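The enlarged crops show the torch ends in the top view at about (113,294) and (165,258), the lid between the white ears, and the tin below. The clip plate has corners at about (360,196) and (410,213).

```bash
python3 - <<'E'
from h import *
t=cv2.imread("pics/top1.png");s=cv2.imread("pics/scene1.png")
e=plane("top",[(112.6,293.9),(165.5,258)],157)
print("torch top",e,e.mean(0),np.linalg.norm(e[1]-e[0]),np.degrees(np.arctan2(*(e[1]-e[0])[[1,0]])))
e=plane("scene",[(365,142.5),(370,166)],157);print("torch scene",e,e.mean(0))
c=plane("top",[(360.3,195.8),(410,195.8),(410,213.3),(360.3,213.3)],10);print("clip top",c,c.mean(0))
c=plane("scene",[(280+(x-400)/4,295+(y-300)/4) for x,y in((475,520),(540,555),(650,412))],10);print("clip scene",c,(c[0]+c[2])/2)
# tile
g=cv2.cvtColor(t,cv2.COLOR_BGR2HSV)
for n,im,b in(("top",t,(440,250,520,325)),("scene",s,(155,325,235,390))):
    x0,y0,x1,y1=b; L=cv2.cvtColor(im,cv2.COLOR_BGR2LAB)[y0:y1,x0:x1]; bb=L[:,:,2].astype(int)+L[:,:,1]
    th,m=cv2.threshold(cv2.normalize(bb,None,0,255,cv2.NORM_MINMAX).astype(np.uint8),0,255,cv2.THRESH_BINARY_INV+cv2.THRESH_OTSU)
    m=cv2.morphologyEx(m,cv2.MORPH_OPEN,np.ones((5,5)))
    C=max(cv2.findContours(m,cv2.RETR_EXTERNAL,cv2.CHAIN_APPROX_NONE)[0],key=cv2.contourArea).reshape(-1,2)+[x0,y0]
    P=plane(n,C,10)[:,:2].astype(np.float32);print(n,"tile",cv2.minAreaRect(P))
def c(im,x,y,w=100,h=75,k=4):return cv2.resize(im[y:y+h,x:x+w],(w*k,h*k),interpolation=cv2.INTER_CUBIC)
cv2.imwrite("pics/m2.png",np.vstack([np.hstack([c(t,430,250),c(t,210,250)]),np.hstack([c(s,150,325),c(s,280,200)])]))
print(plane("top",[(508,210),(135,212)],20))
E
```

```text
torch top [[429.96206941 415.30135415 157.        ]
 [502.54873558 307.74063    157.        ]] [466.2554025  361.52099207 157.        ] 129.76183370055764 -55.986806666939074
torch scene [[435.20196704 413.41676633 157.        ]
 [507.78066309 311.60668894 157.        ]] [471.49131507 362.51172763 157.        ]
clip top [[ 669.85055631 -112.28402923   10.        ]
 [ 667.16487819 -231.72333887   10.        ]
 [ 623.79505534 -229.0656806    10.        ]
 [ 626.51067272 -110.5537321    10.        ]] [ 646.83029064 -170.9066952    10.        ]
clip scene [[ 631.77033098 -231.46833331   10.        ]
 [ 675.57136942 -230.6497876    10.        ]
 [ 675.80103246 -110.42183677   10.        ]] [ 653.78568172 -170.94508504   10.        ]
top tile ((442.7582092285156, -376.55023193359375), (99.44417572021484, 101.45460510253906), 13.402435302734375)
scene tile ((480.2197265625, -368.8279724121094), (170.5458526611328, 102.10514068603516), 12.935007095336914)
[[ 624.13248985 -462.50141724   20.        ]
 [ 640.16374255  427.06002696   20.        ]]
```

View pics/m2.png

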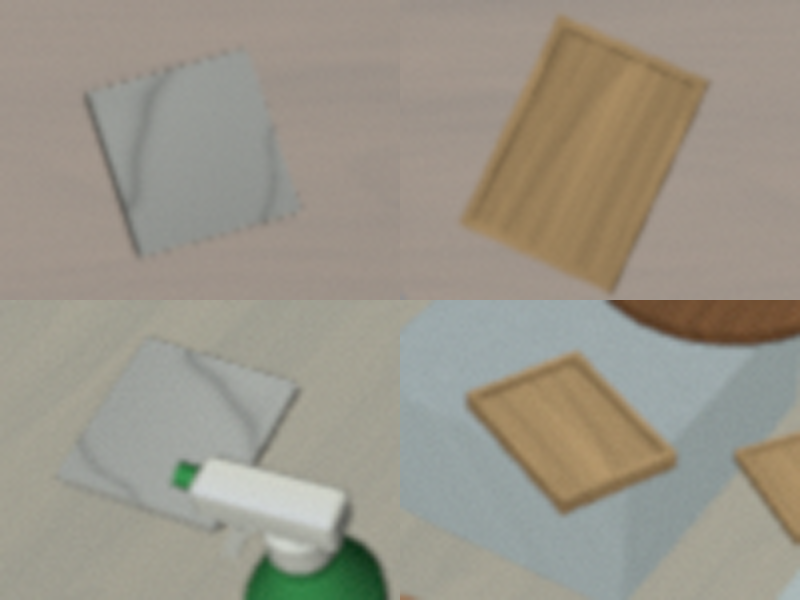

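Call:
arm_command(targets=[[1, [0.7, -0.3, 0], -0.5], [1, [1.4, -0.6, 0], -1.0], [1, [2.1, -0.9, 0], -1.5], [1, [2.8, -1.2, 0], -2.0], [1, [3.4, -1.5, 0], -2.5]], force=60)

```text
time: 0.6
tcp_pos: [309.3, 430.6, 230.9]
eef_rot: [0.215, 0.674, -0.215, 0.674]
wrist_force: [0.2, 0.9, 0.1]
opening: 85.5
```

Call:
arm_command(targets=[[1, [0.7, -0.3, 0], -0.6], [1, [1.4, -0.6, 0], -1.2], [1, [2.1, -0.9, 0], -1.8], [1, [2.8, -1.2, 0], -2.3], [1, [3.2, -1.4, 0], -2.6]])

```text
time: 1.1
tcp_pos: [470.0, 360.1, 230.5]
eef_rot: [0.333, 0.624, -0.334, 0.624]
wrist_force: [0.7, 0.4, 0.0]
opening: 85.5
```

Call:
arm_command(targets=[[1, [0, 0, 0], 0], [1, [0, 0, 0], 0], [1, [0, 0, 0], 0]])

```text
time: 1.4
tcp_pos: [467.1, 361.8, 231.2]
eef_rot: [0.332, 0.625, -0.332, 0.624]
wrist_force: [0.1, 0.7, 0.0]
opening: 85.3
```

```bash
cat >> h.py <<'E'
from scipy.spatial.transform import Rotation as Ro
def st():
    s=arm.get_state(); R=Ro.from_quat(s["eef_rot"]).as_matrix(); return s,s["tcp_pos"],R
E
python3 - <<'E'
from h import *
s,p,R=st();print(p,s["time"],np.degrees(np.arctan2(R[1,1],R[0,1])),s["opening"],s["joints"])
out=[]
for n in("top","scene"):
    im=snap(n,n+"2")
    # finger tips predicted: +-43 (inner) +-57(outer) along y, 13 back
    q=proj(n,[p-13*R[:,0]+R[:,1]*d for d in(43,57,-43,-57)]+[p]); print(n,q.round(1).tolist())
    c=q[4].round().astype(int); x,y=c[0]-50,c[1]-45
    k=cv2.resize(im[y:y+90,x:x+100],(400,360),interpolation=cv2.INTER_CUBIC)
    for u in q: cv2.circle(k,tuple(np.int32((u-[x,y]+.5)*4)),2,(0,0,255),-1)
    print(x,y); out.append(k)
cv2.imwrite("pics/m3.png",np.hstack(out))
E
```

```text
[467.1099659  361.84710582 231.15386059] 1.4 34.036775399396895 85.27898982241327 [6.58970037e-01 2.53267454e-01 1.15369290e-01 1.43347211e+00
 2.43596789e-04 1.63571256e+00]
top [[112.4, 251.0], [108.8, 245.1], [135.2, 287.6], [139.0, 293.6], [126.1, 270.1]]
76 225
scene [[383.4, 127.4], [388.4, 127.4], [353.2, 127.4], [348.2, 127.4], [368.0, 131.4]]
318 86
```

View pics/m3.png

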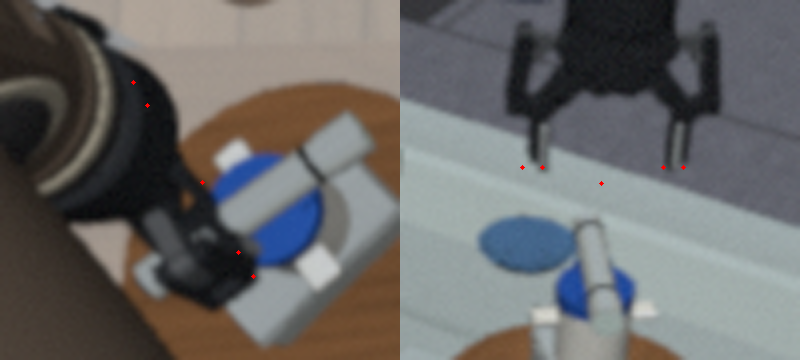

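The scene view shows the open fingertips straddling the torch. Their midpoint sits about 1.5 px to the right of where the calibration puts it, so the scene camera reads about 3 mm high in x and the top view is close. I'm going down on the torch.

Call:
arm_command(targets=[[1, [0, 0, -0.4], 0], [1, [0, 0, -0.8], 0], [1, [0, 0, -1.2], 0], [1, [0, 0, -1.5], 0], [1, [0, 0, -1.64], 0]])

```text
time: 2.0
tcp_pos: [466.5, 361.7, 147.9]
eef_rot: [0.331, 0.625, -0.332, 0.624]
wrist_force: [0.9, -0.6, 0.1]
opening: 85.3
```

Call:
arm_command(targets=[[1, [0, 0, 0], 0], [0.5, [0, 0, 0], 0], [0.1, [0, 0, 0], 0], [0, [0, 0, 0], 0], [0, [0, 0, 0], 0]])

```text
time: 2.5
tcp_pos: [468.2, 361.7, 149.9]
eef_rot: [0.332, 0.624, -0.332, 0.624]
wrist_force: [-0.0, -0.4, 0.6]
opening: 28.1
```

Call:
arm_command(targets=[[0, [0, 0, 0], 0], [0, [0, 0, 0], 0], [0, [0, 0, 0], 0], [0, [0, 0, 0], 0], [0, [0, 0, 0], 0]])

```text
time: 3.0
tcp_pos: [468.1, 361.7, 149.9]
eef_rot: [0.332, 0.624, -0.332, 0.624]
wrist_force: [-0.9, -1.4, 5.4]
opening: 20.0
```

Call:
arm_command(targets=[[0, [0, 0, 0.1], 0], [0, [0, 0, 0.3], 0], [0, [0, 0, 0.8], 0], [0, [0, 0, 1.4], 0], [0, [0, 0, 1.7], 0]])

```text
time: 3.5
tcp_pos: [468.4, 361.9, 237.3]
eef_rot: [0.333, 0.624, -0.331, 0.625]
wrist_force: [0.3, -0.1, 0.1]
opening: 19.9
```

Call:
arm_command(targets=[[0, [0, 0, 0], 0], [0, [0, 0, 0], 0]])

```text
time: 3.7
tcp_pos: [468.0, 361.6, 234.0]
eef_rot: [0.332, 0.624, -0.332, 0.624]
wrist_force: [0.2, 0.4, -1.0]
opening: 19.7
```

```bash
python3 - <<'E'
from h import *
s,p,R=st();print(p,s["opening"],s["wrist_force"],s["moment"])
im=snap("scene","scene3"); im2=snap("top","top3")
a=cv2.resize(im[85:185,310:430],(600,500),interpolation=cv2.INTER_CUBIC);cv2.imwrite("pics/m4.png",a)
E
```

```text
[467.98323472 361.60228439 234.03476828] 19.690109555069068 [ 0.22721458  0.42538594 -0.95294808] [-0.03876767 -0.01816523 -0.02733089]
```

View pics/m4.png

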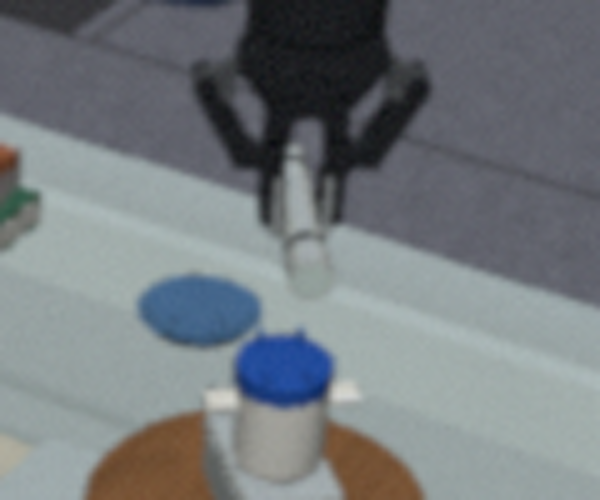

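The torch is held level and clear above the lid, at about (305,235) in the crop. I'm moving it over the clip.

Call:
arm_command(targets=[[0, [0.26, -0.76, 0], -0.3], [0, [0.52, -1.52, 0], -0.6], [0, [0.78, -2.28, 0], -0.9], [0, [1.04, -3.04, 0], -1.2], [0, [1.3, -3.8, 0], -1.5]])

```text
time: 4.3
tcp_pos: [532.6, 169.9, 233.0]
eef_rot: [0.395, 0.586, -0.397, 0.585]
wrist_force: [0.2, -0.2, -0.9]
opening: 19.7
```

Call:
arm_command(targets=[[0, [0.26, -0.76, 0], -0.3], [0, [0.52, -1.52, 0], -0.6], [0, [0.78, -2.28, 0], -0.9], [0, [1.04, -3.04, 0], -1.2], [0, [1.3, -3.8, 0], -1.5]])

```text
time: 4.8
tcp_pos: [597.6, -20.1, 232.9]
eef_rot: [0.455, 0.542, -0.456, 0.541]
wrist_force: [1.2, -0.0, -0.7]
opening: 20.2
```

Call:
arm_command(targets=[[0, [0.3, -0.8, -0.4], -0.35], [0, [0.6, -1.6, -0.9], -0.7], [0, [0.9, -2.5, -1.4], -1.1], [0, [1.02, -3.05, -1.9], -1.33], [0, [1.02, -3.05, -2.0], -1.33]])

```text
time: 5.3
tcp_pos: [646.9, -174.4, 128.1]
eef_rot: [-0.502, -0.498, 0.506, -0.494]
wrist_force: [0.2, 0.4, -0.7]
opening: 19.7
```

Call:
arm_command(targets=[[0, [0, 0, 0], 0], [0, [0, 0, 0], 0], [0, [0, 0, 0], 0]])

```text
time: 5.6
tcp_pos: [649.3, -169.8, 135.6]
eef_rot: [0.503, 0.497, -0.502, 0.498]
wrist_force: [-0.1, 0.2, -1.1]
opening: 19.6
```

```bash
python3 - <<'E'
from h import *
s,p,R=st();print(p,np.degrees(np.arctan2(R[1,1],R[0,1])),s["opening"],s["wrist_force"])
out=[]
for n,w in(("top",(330,150)),("scene",(270,255))):
    im=snap(n,n+"4"); x,y=w
    out.append(cv2.resize(im[y:y+120,x:x+80],(400,600),interpolation=cv2.INTER_CUBIC) if n=="scene" else cv2.resize(im[y:y+120,x:x+80],(400,600),interpolation=cv2.INTER_CUBIC))
    print(n,proj(n,[p+[0,65,8],p+[0,-65,8],p+[0,0,8]]).round(1).tolist())
cv2.imwrite("pics/m5.png",np.hstack(out))
E
```

```text
[ 649.28360146 -169.81459777  135.64860216] -0.5721765095530168 19.628600454849185 [-0.14854913  0.20096493 -1.1110316 ]
top [[361.6, 187.3], [422.0, 186.0], [391.9, 186.7]]
scene [[336.2, 279.2], [303.7, 317.7], [320.6, 297.7]]
```

View pics/m5.png

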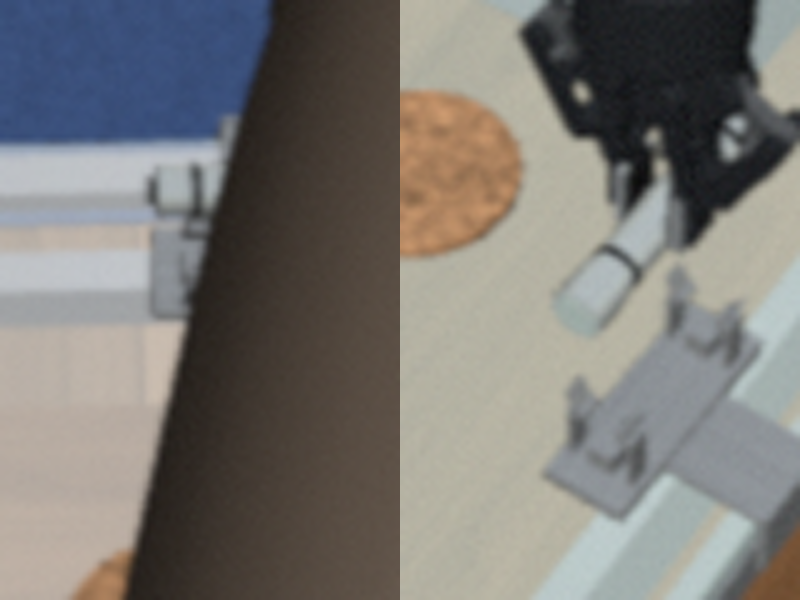

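The scene crop shows the torch's near end at about (306,318) px. That is 1.9 px right of the prediction, the same bias as before, and it lines up with the two jaw pairs. Both views put the clip at x ≈ 649, so I'm going down.

Call:
arm_command(targets=[[0, [0, -0.05, -0.4], 0], [0, [0, -0.05, -0.8], 0], [0, [0, -0.05, -1.2], 0], [0, [0, -0.05, -1.55], 0], [0, [0, -0.05, -1.6], 0]], force=100)

```text
time: 6.2
tcp_pos: [647.8, -172.4, 52.6]
eef_rot: [-0.502, -0.498, 0.503, -0.496]
wrist_force: [-0.5, -0.6, -0.3]
opening: 18.4
```

Call:
arm_command(targets=[[0, [0, 0, -0.05], 0], [0, [0, 0, -0.1], 0], [0, [0, 0, -0.15], 0], [0, [0, 0, -0.2], 0], [0, [0, 0, -0.2], 0]])

```text
time: 6.7
tcp_pos: [649.1, -173.6, 44.4]
eef_rot: [0.503, 0.497, -0.503, 0.497]
wrist_force: [2.3, -7.3, 1.9]
opening: 18.2
```

Call:
arm_command(targets=[[0, [0, 0, 0.2], 0], [0, [0, -0.08, 0.2], 0], [0, [0, -0.08, 0.1], 0], [0, [0, -0.08, 0.0], 0], [0, [0, -0.08, 0.0], 0]])

```text
time: 7.2
tcp_pos: [648.9, -177.5, 43.1]
eef_rot: [0.503, 0.497, -0.503, 0.497]
wrist_force: [5.2, -1.2, -2.8]
opening: 18.3
```

Call:
arm_command(targets=[[0, [0, 0, -0.04], 0], [0, [0, 0, -0.08], 0], [0, [0, 0, -0.12], 0], [0, [0, 0, -0.12], 0]])

```text
time: 7.6
tcp_pos: [649.5, -176.9, 38.4]
eef_rot: [0.503, 0.497, -0.502, 0.497]
wrist_force: [4.6, 2.1, 3.1]
opening: 18.2
```

Call:
arm_command(targets=[[0, [0.03, 0, -0.05], 0], [0, [0.03, 0, -0.1], 0], [0, [0.03, 0, -0.15], 0], [0, [0.03, 0, -0.15], 0]])

```text
time: 8.0
tcp_pos: [649.4, -178.3, 31.9]
eef_rot: [-0.502, -0.497, 0.504, -0.497]
wrist_force: [-3.3, -2.9, 10.1]
opening: 17.9
```

Call:
arm_command(targets=[[0, [0, 0, -0.04], 0], [0, [0, 0, -0.08], 0], [0, [0, 0, -0.1], 0], [0, [0, 0, -0.1], 0]])

```text
time: 8.4
tcp_pos: [649.3, -177.2, 27.0]
eef_rot: [-0.502, -0.498, 0.503, -0.497]
wrist_force: [-4.1, 2.0, 12.9]
opening: 17.9
```

Call:
arm_command(targets=[[0, [0, 0, -0.04], 0], [0, [0, 0, -0.06], 0], [0, [0, 0, -0.06], 0]])

```text
time: 8.7
tcp_pos: [649.5, -177.2, 26.9]
eef_rot: [0.503, 0.497, -0.503, 0.498]
wrist_force: [-9.8, 2.6, 27.5]
opening: 17.8
```

```bash
python3 - <<'E'
from h import *
s,p,R=st();print(p,s["opening"],s["wrist_force"],s["moment"])
im=snap("scene","scene5"); x,y=270,265
print(proj("scene",[[650,-171-65,33],[650,-171+65,33]]).round(1))
cv2.imwrite("pics/m6.png",cv2.resize(im[y:y+100,x:x+110],(770,700),interpolation=cv2.INTER_CUBIC)[:600])
E
```

```text
[ 649.45113923 -177.23463485   26.8785388 ] 17.785804039441125 [-9.78139762  2.56539998 27.54060563] [0.77354484 2.16611431 0.58895917]
[[304.2 349.2]
 [334.6 311.1]]
```

View pics/m6.png

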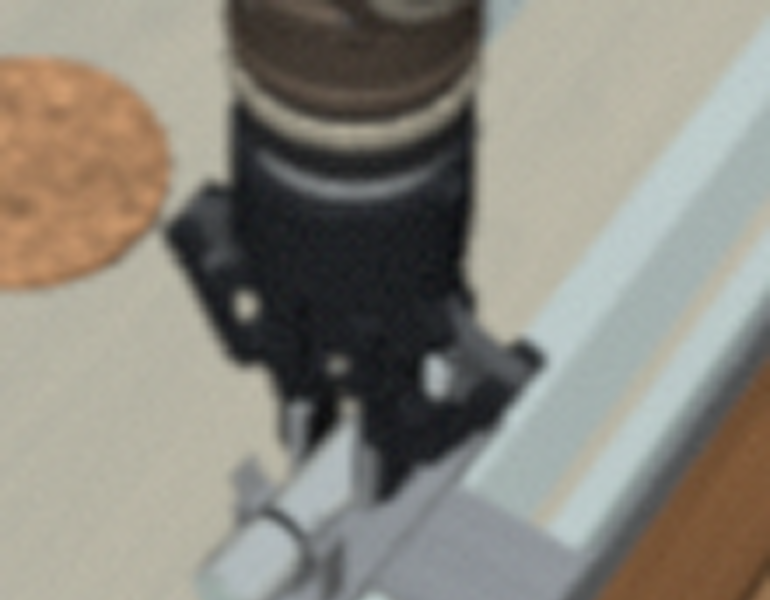

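Call:
arm_command(targets=[[0, [0, 0, 0.06], 0], [0.2, [0, 0, 0.06], 0], [0.4, [0, 0, 0.06], 0], [0.6, [0, 0, 0.06], 0], [0.6, [0, 0, 0.06], 0]], force=60)

```text
time: 9.25
tcp_pos: [649.5, -177.4, 24.6]
eef_rot: [-0.502, -0.498, 0.503, -0.496]
wrist_force: [0.3, 0.0, 0.6]
opening: 51.2
```

Call:
arm_command(targets=[[0.6, [0, 0, 0.3], 0], [0.6, [0, 0, 1], 0], [0.6, [0, 0, 1.8], 0], [0.6, [-0.6, 0.3, 2.6], 0], [0.8, [-1.4, 1.0, 3.2], 0]])

```text
time: 9.75
tcp_pos: [589.6, -135.9, 182.5]
eef_rot: [0.504, 0.495, -0.503, 0.498]
wrist_force: [1.2, 0.6, 0.7]
opening: 64.4
```

Call:
arm_command(targets=[[1, [-0.7, 0.8, 0.3], 0], [1, [-1.4, 1.6, 0.6], 0], [1, [-2.1, 2.4, 0.6], 0], [1, [-2.1, 2.4, 0.6], 0]])

```text
time: 10.15
tcp_pos: [481.2, -12.5, 211.5]
eef_rot: [0.503, 0.497, -0.502, 0.498]
wrist_force: [0.1, -0.1, -0.0]
opening: 85.2
```

```bash
python3 - <<'E'
from h import *
s,p,R=st();print(p,s["opening"],s["wrist_force"])
t=snap("top","top6");im=snap("scene","scene6"); x,y=270,285
print(proj("scene",[[650,-171-65,33],[650,-171+65,33]]).round(1),proj("top",[[650,-171-65,33],[650,-171+65,33]]).round(1))
b=cv2.resize(t[175:255,340:430],(540,480),interpolation=cv2.INTER_CUBIC)[:300]
a=cv2.resize(im[y:y+85,x:x+90],(540,510),interpolation=cv2.INTER_CUBIC)
cv2.imwrite("pics/m7.png",np.vstack([b[:,:],a])[:600] if False else np.hstack([cv2.resize(t[170:240,345:425],(400,350)),a[:350,:400]*1]))
E
```

```text
[481.23877259 -12.50027058 211.50196217] 85.24153836328031 [ 0.11173798 -0.06327842 -0.0026459 ]
[[304.2 349.2]
 [334.6 311.1]] [[413.8 200. ]
 [358.7 201.2]]
```

View pics/m7.png

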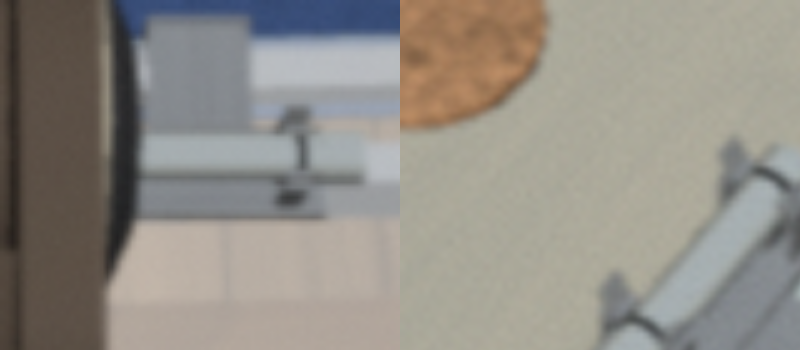

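The torch lies between the jaws along the whole clip, with its −y end at about (418,201) px in the top view. I'll check its axial position once the arm is out of the way. Next I measure the lid from these pictures.

```bash
cat >> h.py <<'E'
from scipy.optimize import least_squares
def mask(im,lo,hi,box):
    x0,y0,x1,y1=box; m=np.zeros(im.shape[:2],np.uint8); m[y0:y1,x0:x1]=cv2.inRange(cv2.cvtColor(im,cv2.COLOR_BGR2HSV),lo,hi)[y0:y1,x0:x1]
    return m
def disc(n,m,z,r):
    C=max(cv2.findContours(m,cv2.RETR_EXTERNAL,cv2.CHAIN_APPROX_NONE)[0],key=cv2.contourArea)
    C=cv2.convexHull(C); P=plane(n,C,z)[:,:2]; o,_=ray(n,[[320,240]]); c=P.mean(0)
    for _ in range(6):
        u=c-o[:2];u=u/np.linalg.norm(u); Q=P[(P-c)@u>0.1*r]
        c=least_squares(lambda c:np.hypot(*(Q-c).T)-r,c).x
    return c,(np.hypot(*(Q-c).T)-r).std(),len(Q)
E
python3 - <<'E'
from h import *
t=cv2.imread("pics/top6.png");s=cv2.imread("pics/scene6.png")
for n,im,b in(("top",t,(110,250,180,320)),("scene",s,(345,140,395,185))):
    m=mask(im,(105,130,50),(130,255,255),b); print(n,disc(n,m,146,30))
def c(im,x,y,w=100,h=75,k=4):return cv2.resize(im[y:y+h,x:x+w],(w*k,h*k),interpolation=cv2.INTER_CUBIC)
cv2.imwrite("pics/m8.png",np.hstack([c(t,100,245),c(s,320,135)]))
E
```

```text
top (array([464.54246237, 358.54487816]), np.float64(0.679536421509096), 10)
scene (array([470.47268985, 358.23437851]), np.float64(1.71614560723463), 7)
```

View pics/m8.png

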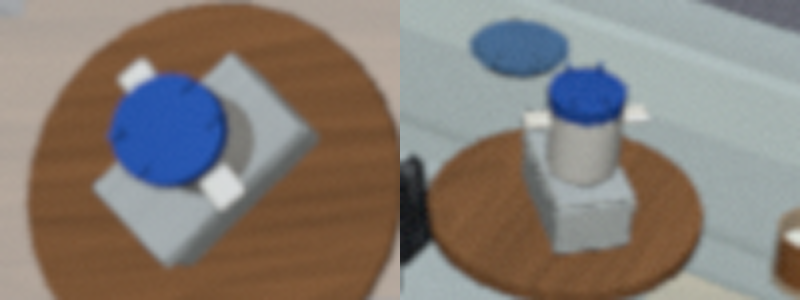

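The lid is at about (466,359), loose on the pot with the nubs up. In the scene view it is at (366,158) px.

Call:
arm_command(targets=[[1, [-0.06, 0.75, 0], 0], [1, [-0.12, 1.5, 0], 0], [1, [-0.18, 2.25, 0], 0], [1, [-0.2, 3.0, 0], 0], [1, [-0.2, 3.75, 0], 0]])

```text
time: 10.75
tcp_pos: [475.1, 173.4, 209.2]
eef_rot: [-0.503, -0.497, 0.503, -0.497]
wrist_force: [1.5, -0.4, -0.2]
opening: 85.5
```

Call:
arm_command(targets=[[1, [0, 0.75, 0], 0], [1, [-0.05, 1.5, 0], 0], [1, [-0.1, 2.3, 0], 0], [1, [-0.1, 3.2, 0], 0], [1, [-0.1, 3.68, 0], 0]])

```text
time: 11.25
tcp_pos: [470.2, 359.3, 208.4]
eef_rot: [-0.503, -0.497, 0.503, -0.497]
wrist_force: [-0.3, 0.3, 0.5]
opening: 85.8
```

Call:
arm_command(targets=[[1, [0, 0, -0.3], 0], [1, [0, 0, -0.7], 0], [1, [0, 0, -0.7], 0], [1, [0, 0, -0.7], 0]])

```text
time: 11.65
tcp_pos: [469.8, 356.2, 173.9]
eef_rot: [-0.503, -0.497, 0.504, -0.497]
wrist_force: [-0.5, -0.6, -0.2]
opening: 85.2
```

```bash
python3 - <<'E'
from h import *
s,p,R=st();print(p,s["opening"],s["wrist_force"],s["time"])
t=snap("top","top7");s=snap("scene","scene7")
def c(im,x,y,w=100,h=75,k=4):return cv2.resize(im[y:y+h,x:x+w],(w*k,h*k),interpolation=cv2.INTER_CUBIC)
cv2.imwrite("pics/m9.png",np.vstack([np.hstack([c(t,345,170),c(s,280,285)]),np.hstack([c(t,80,235),c(s,320,100)])]))
E
```

```text
[469.75225945 356.20222378 173.93514746] 85.15601344401992 [-0.45077735 -0.60236426 -0.20220868] 11.65
```

View pics/m9.png

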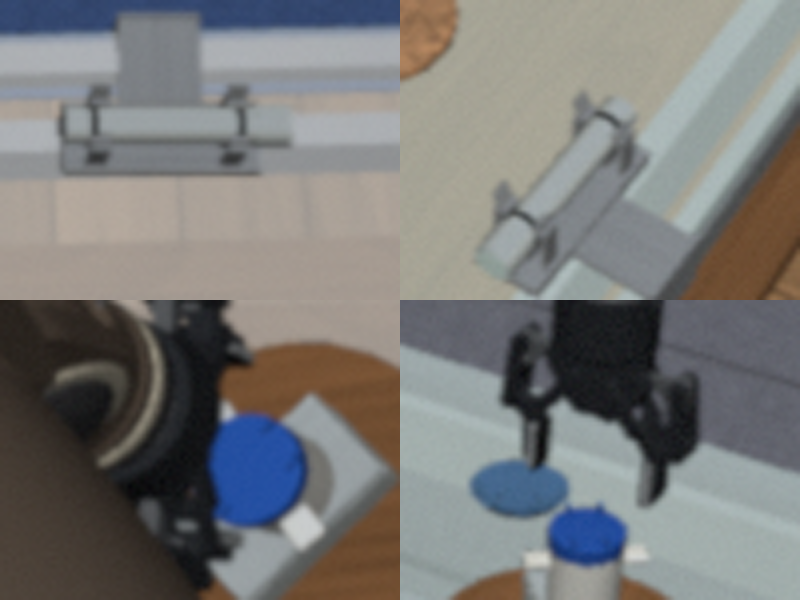

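The top view shows the torch bands at 369 and 405 px against jaws at 369.5 and 403.7 px, so the torch is centred to within about 2 mm and sits down in the clip. The fingers straddle the lid. I'm going down on it.

Call:
arm_command(targets=[[1, [-0.06, 0.06, -0.3], 0], [1, [-0.06, 0.06, -0.6], 0], [1, [-0.06, 0.06, -0.92], 0], [0.8, [-0.06, 0.06, -0.92], 0], [0.65, [-0.06, 0.06, -0.92], 0]], force=30)

```text
time: 12.25
tcp_pos: [466.4, 359.7, 129.3]
eef_rot: [0.503, 0.497, -0.503, 0.497]
wrist_force: [-0.9, -0.9, 14.7]
opening: 58.7
```

Call:
arm_command(targets=[[0.5, [0, 0, 0], 0], [0.5, [0, 0, 0], 0], [0.4, [0, 0, 0], 0], [0.4, [0, 0, 0], 0], [0.4, [0, 0, 0], 0]])

```text
time: 12.75
tcp_pos: [466.6, 360.0, 129.5]
eef_rot: [0.504, 0.497, -0.502, 0.497]
wrist_force: [-0.3, -0.8, 5.6]
opening: 58.7
```

Call:
arm_command(targets=[[0.3, [0, 0, 0.1], 0], [0.3, [0, 0, 0.4], 0], [0.3, [0, 0, 0.9], 0], [0.3, [0, 0, 1.5], 0], [0.3, [0, 0, 1.5], 0]])

```text
time: 13.25
tcp_pos: [467.2, 360.7, 207.5]
eef_rot: [0.505, 0.497, -0.501, 0.497]
wrist_force: [0.5, 0.5, -0.8]
opening: 58.6
```

```bash
python3 - <<'E'
from h import *
s,p,R=st();print(p,s["opening"],s["wrist_force"],s["time"])
t=snap("top","top8");s=snap("scene","scene8")
cv2.imwrite("pics/m10.png",cv2.resize(s[95:195,310:420],(550,500),interpolation=cv2.INTER_CUBIC))
E
```

```text
[467.16152663 360.66227562 207.50312508] 58.592525174273746 [ 0.48001755  0.46262709 -0.81302671] 13.25
```

View pics/m10.png

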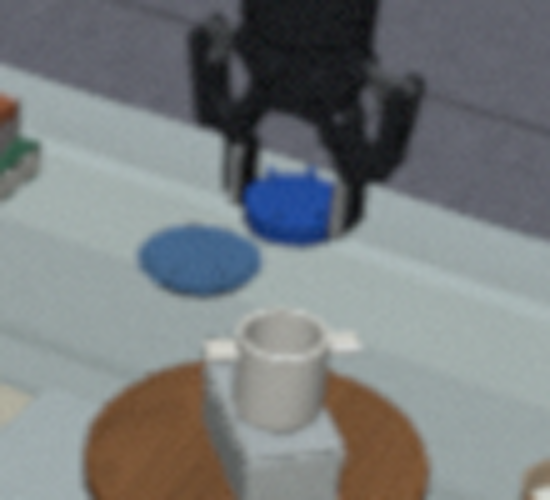

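The lid is held level, nubs up, and the pot is open below it at (366,169) px. I'm carrying the lid to the tile.

Call:
arm_command(targets=[[0.3, [0, -0.7, 0], 0], [0.3, [0, -1.55, 0], 0], [0.3, [0, -2.4, 0], 0], [0.3, [0, -3.3, 0], 0], [0.3, [0, -4.2, 0], 0]])

```text
time: 13.85
tcp_pos: [464.8, 147.9, 201.6]
eef_rot: [-0.502, -0.498, 0.504, -0.497]
wrist_force: [1.1, 0.6, -0.4]
opening: 58.5
```

Call:
arm_command(targets=[[0.3, [0, -0.9, 0], 0], [0.3, [0, -1.8, 0], 0], [0.3, [0, -2.7, 0], 0], [0.3, [0, -3.6, 0], 0], [0.3, [0, -4.5, 0], 0]])

```text
time: 14.35
tcp_pos: [464.8, -77.0, 201.8]
eef_rot: [-0.502, -0.498, 0.503, -0.496]
wrist_force: [0.3, 0.0, -1.0]
opening: 58.5
```

Call:
arm_command(targets=[[0.3, [-0.1, -0.9, 0], 0], [0.3, [-0.2, -1.8, 0], 0], [0.3, [-0.3, -2.7, 0], 0], [0.3, [-0.4, -3.6, 0], 0], [0.3, [-0.45, -4.4, 0], 0]])

```text
time: 14.85
tcp_pos: [442.1, -297.0, 201.7]
eef_rot: [-0.503, -0.498, 0.503, -0.496]
wrist_force: [1.1, 1.1, -0.6]
opening: 58.5
```

Call:
arm_command(targets=[[0.3, [0, -0.8, -0.4], 0], [0.3, [0, -1.4, -1.0], 0], [0.3, [0, -1.65, -1.8], 0], [0.3, [0, -1.65, -2.6], 0], [0.3, [0, -1.65, -2.6], 0]])

```text
time: 15.35
tcp_pos: [439.2, -374.9, 65.9]
eef_rot: [-0.503, -0.501, 0.504, -0.492]
wrist_force: [-0.5, 0.6, -1.2]
opening: 58.8
```

Call:
arm_command(targets=[[0.3, [0, 0, 0], 0], [0.3, [0, 0, 0], 0]])

```text
time: 15.55
tcp_pos: [444.4, -378.2, 75.3]
eef_rot: [0.503, 0.496, -0.503, 0.498]
wrist_force: [-0.1, 0.1, -0.9]
opening: 58.7
```

```bash
python3 - <<'E'
from h import *
s,p,R=st();print(p,s["opening"],s["wrist_force"],s["time"])
c=plane("scene",[(187,334.5),(224.5,346.25),(164.25,368.75)],10);print("tile scene",c,(c[1]+c[2])/2)
t=snap("top","top9");im=snap("scene","scene9")
for n,i in(("top",t),("scene",im)):
    m=mask(i,(105,130,50),(130,255,255),(420,230,540,330) if n=="top" else (130,290,260,400)); 
    try: print(n,disc(n,m,p[2]+16.5,30))
    except Exception as e: print(n,e)
# pot rim from both
for n,i,b in(("top",t,(100,245,200,330)),("scene",im,(345,150,395,200))):
    x0,y0,x1,y1=b
cv2.imwrite("pics/m11.png",np.hstack([cv2.resize(im[290:390,140:250],(550,500),interpolation=cv2.INTER_CUBIC)]))
E
```

```text
[ 444.40289808 -378.2050982    75.29527393] 58.653421590417835 [-0.13234278  0.07436961 -0.91880154] 15.55
tile scene [[ 388.72027264 -340.04048182   10.        ]
 [ 483.638386   -316.83471526   10.        ]
 [ 411.77124367 -435.51370864   10.        ]] [ 447.70481483 -376.17421195   10.        ]
top (array([ 443.38369181, -358.7741812 ]), np.float64(4.3221817638333455), 7)
scene (array([ 444.28068154, -390.41354704]), np.float64(5.113834816571786), 6)
```

Both cameras put the tile at (444,-378) once corrected, and the lid is above it. I'm lowering it.

Call:
arm_command(targets=[[0.3, [0, 0, -0.35], 0], [0.3, [0, 0, -0.7], 0], [0.3, [0, 0, -1.0], 0], [0.3, [0, 0, -1.2], 0], [0.3, [0, 0, -1.24], 0]])

```text
time: 16.15
tcp_pos: [443.6, -377.6, 11.3]
eef_rot: [-0.503, -0.497, 0.503, -0.497]
wrist_force: [-0.3, 1.1, -0.9]
opening: 58.3
```

Call:
arm_command(targets=[[0.3, [0, 0, 0], 0], [0.3, [0, 0, -0.02], 0], [0.3, [0, 0, -0.04], 0], [0.3, [0, 0, -0.04], 0]])

```text
time: 16.55
tcp_pos: [443.7, -378.0, 9.6]
eef_rot: [0.503, 0.497, -0.503, 0.497]
wrist_force: [-0.2, 1.4, -0.7]
opening: 58.6
```

Call:
arm_command(targets=[[0.3, [0, 0, -0.02], 0], [0.3, [0, 0, -0.04], 0], [0.3, [0, 0, -0.04], 0]])

```text
time: 16.85
tcp_pos: [443.7, -378.0, 9.5]
eef_rot: [0.503, 0.496, -0.503, 0.498]
wrist_force: [-3.3, 2.4, 14.6]
opening: 58.3
```

Call:
arm_command(targets=[[0.3, [0, 0, -0.02], 0], [0.3, [0, 0, -0.04], 0], [0.3, [0, 0, -0.04], 0]])

```text
time: 17.15
tcp_pos: [443.7, -378.1, 9.4]
eef_rot: [0.503, 0.496, -0.503, 0.498]
wrist_force: [-8.0, 6.8, 27.8]
opening: 58.6
```

Call:
arm_command(targets=[[0.3, [0, 0, 0.06], 0], [0.8, [0, 0, 0.06], 0], [1, [0, 0, 0.06], 0], [1, [0, 0, 0.06], 0], [1, [0, 0, 0.1], 0]])

```text
time: 17.65
tcp_pos: [443.1, -377.6, 9.5]
eef_rot: [-0.503, -0.498, 0.503, -0.497]
wrist_force: [0.1, -0.8, -0.2]
opening: 85.3
```

Call:
arm_command(targets=[[1, [0, 0, 0.5], 0], [1, [0, 0, 1.2], 0], [1, [0, 0, 2.0], 0], [1, [0, 0.6, 2.8], 0], [1, [0, 1.4, 3.4], 0.5]])

```text
time: 18.15
tcp_pos: [443.8, -308.5, 182.4]
eef_rot: [0.486, 0.513, -0.485, 0.515]
wrist_force: [0.9, 1.0, -0.8]
opening: 85.3
```

Call:
arm_command(targets=[[1, [0, 0.9, 0.3], 0.9], [1, [0, 1.8, 0.6], 1.8], [1, [0, 2.7, 0.6], 2.7], [1, [0, 3.6, 0.6], 3.6], [1, [0, 4.5, 0.6], 4.5]])

```text
time: 18.65
tcp_pos: [443.2, -81.2, 210.4]
eef_rot: [0.301, 0.64, -0.301, 0.64]
wrist_force: [-0.4, 0.2, 0.2]
opening: 85.2
```

```bash
python3 - <<'E'
from h import *
s,p,R=st();print(p,np.degrees(np.arctan2(R[1,1],R[0,1])),s["opening"],s["wrist_force"],s["time"])
t=snap("top","top10");im=snap("scene","scene10")
for n,i in(("top",t),("scene",im)):
    m=mask(i,(105,130,50),(130,255,255),(440,250,520,320) if n=="top" else (150,320,240,400)); print(n,disc(n,m,26,30))
def c(im,x,y,w=100,h=75,k=4):return cv2.resize(im[y:y+h,x:x+w],(w*k,h*k),interpolation=cv2.INTER_CUBIC)
cv2.imwrite("pics/m12.png",np.vstack([np.hstack([c(t,430,250),c(im,150,325)]),np.hstack([c(t,100,245),c(im,320,135)])]))
E
```

```text
[443.1569272  -81.22475376 210.44106638] 39.601783040697306 85.24200119118008 [-0.41266853  0.23921514  0.18786173] 18.65
top (array([ 442.25630488, -372.33138399]), np.float64(0.9313393521980531), 10)
scene (array([ 448.57888969, -375.75501801]), np.float64(1.3613352426808543), 8)
```

View pics/m12.png

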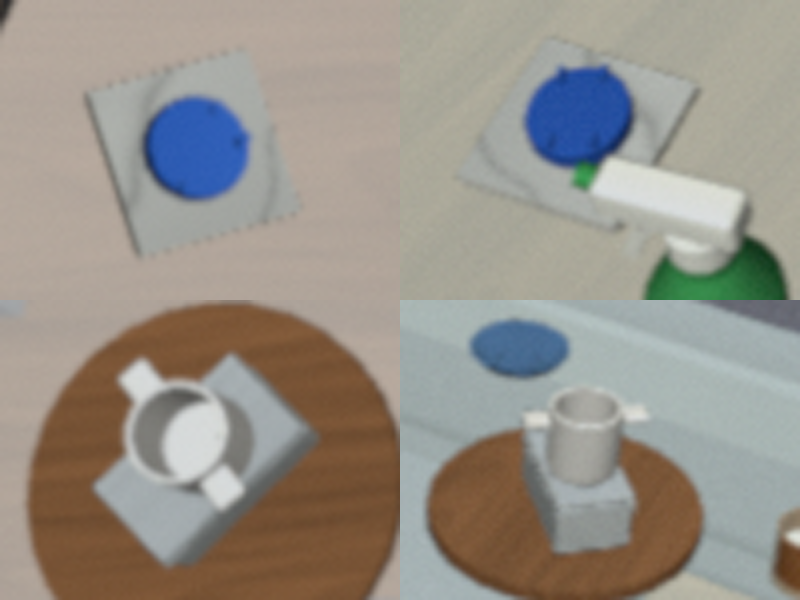

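The lid lies flat, nubs up, near the tile's middle: 4 mm off in the top view and 1 mm in the scene view. The pot rim is centred at about (144,278) px in the top view, with ear tips at (132.5,262) and (157,295).

```bash
python3 - <<'E'
from h import *
e=plane("top",[(132.5,261.75),(157.25,295)],123);d=e[1]-e[0];print("ears",e.mean(0),np.linalg.norm(d),np.degrees(np.arctan2(d[1],d[0])))
print("rim top",plane("top",[(144.25,278)],130))
# scene crop: ear tips (525,420),(648,413); rim centre x (549..622), y 388..428
e=plane("scene",[(320+125/4,135+119/4),(320+248/4,135+113/4)],123);d=e[1]-e[0];print("ears sc",e.mean(0),np.linalg.norm(d),np.degrees(np.arctan2(d[1],d[0])))
print("rim scene",plane("scene",[(320+185.5/4,135+107/4)],130))
# tin top face corners in top crop: left(93,488) bottom(172,565) right(318,437)->top right; top(232,352)
f=lambda x,y:(100+x/4,245+(y-300)/4)
c=plane("top",[f(232,352),f(93,488),f(165,553)],75);print("tin",c,np.linalg.norm(c[1]-c[0]),np.linalg.norm(c[2]-c[1]),[np.degrees(np.arctan2(*(a)[[1,0]])) for a in(c[0]-c[1],c[2]-c[1])])
E
```

```text
ears [465.92009321 360.85941331 123.        ] 91.79528851304319 -141.77690244788067
rim top [[465.48475658 359.62235317 130.        ]]
ears sc [472.98007648 360.51234728 123.        ] 93.13280019051857 38.61111778492393
rim scene [[471.09259125 361.05995963 130.        ]]
tin [[517.61341432 349.0752269   75.        ]
 [442.95452547 424.01226041  75.        ]
 [406.58885706 381.84452875  75.        ]] 105.780473978681 55.68284683437681 [np.float64(-45.10653028488009), np.float64(-130.77465294698365)]
```

Call:
arm_command(targets=[[1, [0.05, 0.8, 0], 1], [1, [0.1, 1.6, 0], 2], [1, [0.15, 2.4, 0], 3], [1, [0.2, 3.2, 0], 4], [1, [0.25, 4.0, 0], 5]], force=40)

```text
time: 19.25
tcp_pos: [456.1, 118.3, 210.2]
eef_rot: [0.064, 0.704, -0.064, 0.704]
wrist_force: [0.4, -0.8, -0.1]
opening: 84.9
```

Call:
arm_command(targets=[[1, [0.05, 0.8, 0], 1], [1, [0.1, 1.6, 0], 2], [1, [0.15, 2.4, 0], 3], [1, [0.2, 3.2, 0], 4], [1, [0.23, 4.0, 0], 5]])

```text
time: 19.75
tcp_pos: [467.8, 318.4, 210.0]
eef_rot: [-0.181, 0.684, 0.181, 0.684]
wrist_force: [-0.3, -1.3, 0.5]
opening: 85.4
```

Call:
arm_command(targets=[[1, [0, 0.4, 0], 0.6], [1, [0, 0.82, 0], 1.1], [1, [0, 0.82, 0], 1.1], [1, [0, 0.82, 0], 1.1], [1, [0, 0.82, 0], 1.1]])

```text
time: 20.25
tcp_pos: [467.7, 357.2, 210.2]
eef_rot: [-0.23, 0.669, 0.23, 0.668]
wrist_force: [-0.0, -0.1, -0.3]
opening: 85.2
```

```bash
python3 - <<'E'
from h import *
s,p,R=st();print(p,np.degrees(np.arctan2(R[1,1],R[0,1])),s["opening"],s["wrist_force"],s["time"],s["joints"][5])
E
```

```text
[467.67895968 357.1754315  210.17982545] 128.02063109522337 85.24494240919071 [-0.02148788 -0.07981317 -0.34353788] 20.25 -0.011192833946402168
```

Call:
arm_command(targets=[[1, [0, 0.06, -0.5], 0], [1, [0, 0.06, -1.0], 0], [1, [0, 0.06, -1.5], 0], [1, [0, 0.06, -2.0], 0], [1, [0, 0.06, -2.3], 0]])

```text
time: 20.75
tcp_pos: [467.0, 359.4, 93.5]
eef_rot: [-0.231, 0.669, 0.23, 0.668]
wrist_force: [0.1, -0.9, -0.4]
opening: 85.3
```

Call:
arm_command(targets=[[0.8, [0, 0, 0], 0], [0.7, [0, 0, 0], 0], [0.5, [0, 0, 0], 0], [0.4, [0, 0, 0], 0], [0.4, [0, 0, 0], 0]])

```text
time: 21.25
tcp_pos: [468.2, 361.4, 96.7]
eef_rot: [-0.231, 0.668, 0.231, 0.669]
wrist_force: [0.2, -1.9, 6.1]
opening: 53.7
```

Call:
arm_command(targets=[[0.3, [0, 0, 0], 0], [0.3, [0, 0, 0.1], 0], [0.3, [0, 0, 0.3], 0], [0.3, [0, 0, 0.7], 0], [0.3, [0, 0, 0.7], 0]])

```text
time: 21.75
tcp_pos: [468.5, 362.1, 133.0]
eef_rot: [-0.231, 0.667, 0.231, 0.67]
wrist_force: [1.2, 0.7, -2.7]
opening: 53.6
```

```bash
python3 - <<'E'
from h import *
s,p,R=st();print(p,s["opening"],s["wrist_force"],s["time"])
t=snap("top","top11");s=snap("scene","scene11")
cv2.imwrite("pics/m13.png",cv2.resize(s[110:200,320:420],(500,450),interpolation=cv2.INTER_CUBIC))
E
```

```text
[468.48771391 362.09576977 132.96896707] 53.64226338172012 [ 1.16514198  0.66129748 -2.73151443] 21.75
```

View pics/m13.png

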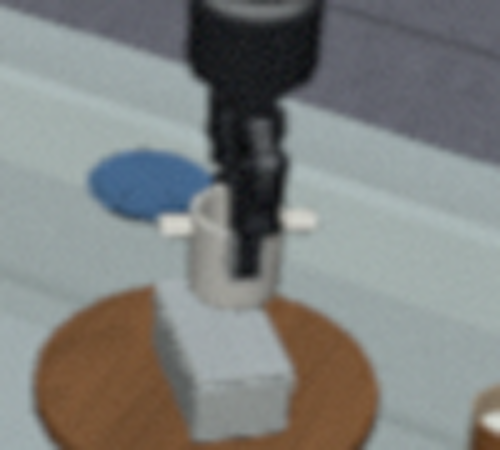

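The pot is held upright, clear of the tin, and the force change of about 2.7 N matches its 280 g. I'm carrying it to the coaster.

Call:
arm_command(targets=[[0.3, [0, 0, 0.5], 0], [0.3, [0, -0.5, 0.9], 0], [0.3, [0, -1.1, 1], 0], [0.3, [0, -1.9, 1], 0], [0.3, [0, -2.7, 1], 0]])

```text
time: 22.35
tcp_pos: [466.9, 225.0, 179.2]
eef_rot: [-0.231, 0.669, 0.231, 0.668]
wrist_force: [1.5, 0.4, -2.8]
opening: 53.5
```

Call:
arm_command(targets=[[0.3, [0, -0.8, 0], 0], [0.3, [0, -1.6, 0], 0], [0.3, [0, -2.4, 0], 0], [0.3, [0, -3.2, 0], 0], [0.3, [0, -4.0, 0], 0]])

```text
time: 22.85
tcp_pos: [466.7, 24.6, 179.2]
eef_rot: [-0.231, 0.669, 0.231, 0.668]
wrist_force: [0.5, -0.1, -2.4]
opening: 54.1
```

Call:
arm_command(targets=[[0.3, [0, -0.8, 0], 0], [0.3, [0, -1.5, 0], 0], [0.3, [0, -2.1, -0.3], 0], [0.3, [0, -2.6, -0.8], 0], [0.3, [-0.05, -2.8, -1.3], 0]])

```text
time: 23.35
tcp_pos: [464.8, -115.9, 113.8]
eef_rot: [-0.23, 0.669, 0.23, 0.669]
wrist_force: [0.2, 0.4, -3.7]
opening: 54.0
```

Call:
arm_command(targets=[[0.3, [0, 0, -0.3], 0], [0.3, [0, 0, -0.5], 0], [0.3, [0, 0, -0.5], 0], [0.3, [0, 0, -0.5], 0]])

```text
time: 23.75
tcp_pos: [465.1, -113.5, 90.4]
eef_rot: [-0.231, 0.668, 0.231, 0.668]
wrist_force: [-0.1, 0.8, -2.4]
opening: 53.8
```

```bash
python3 - <<'E'
from h import *
s,p,R=st();print(p,s["opening"],s["wrist_force"],s["time"])
t=snap("top","top12");s=snap("scene","scene12")
cv2.imwrite("pics/m14.png",cv2.resize(s[235:335,220:330],(550,500),interpolation=cv2.INTER_CUBIC))
E
```

```text
[ 465.05014225 -113.54842467   90.40710177] 53.77036869493314 [-0.14179922  0.81735167 -2.40766716] 23.75
```

Call:
arm_command(targets=[[0.3, [0.02, -0.02, -0.3], 0], [0.3, [0.02, -0.02, -0.6], 0], [0.3, [0.02, -0.02, -0.9], 0], [0.3, [0.02, -0.02, -1.08], 0], [0.3, [0.02, -0.02, -1.12], 0]])

```text
time: 24.35
tcp_pos: [465.7, -114.6, 33.9]
eef_rot: [-0.231, 0.668, 0.231, 0.668]
wrist_force: [-0.0, 0.4, -3.1]
opening: 53.6
```

Call:
arm_command(targets=[[0.3, [0, 0, 0], 0], [0.3, [0, 0, -0.02], 0], [0.3, [0, 0, -0.04], 0], [0.3, [0, 0, -0.04], 0]])

```text
time: 24.75
tcp_pos: [466.2, -114.9, 32.6]
eef_rot: [-0.231, 0.668, 0.231, 0.669]
wrist_force: [0.0, -0.9, -3.4]
opening: 53.8
```

Call:
arm_command(targets=[[0.3, [0, 0, -0.01], 0], [0.3, [0, 0, -0.02], 0], [0.3, [0, 0, -0.02], 0]])

```text
time: 25.05
tcp_pos: [465.9, -114.8, 31.2]
eef_rot: [-0.231, 0.668, 0.231, 0.668]
wrist_force: [-0.7, -0.1, -2.9]
opening: 53.7
```

Call:
arm_command(targets=[[0.3, [0, 0, -0.01], 0], [0.3, [0, 0, -0.02], 0], [0.3, [0, 0, -0.02], 0]])

```text
time: 25.35
tcp_pos: [465.9, -114.8, 30.1]
eef_rot: [-0.231, 0.668, 0.231, 0.668]
wrist_force: [-0.6, 0.5, -3.7]
opening: 53.8
```

Call:
arm_command(targets=[[0.3, [0, 0, -0.01], 0], [0.3, [0, 0, -0.02], 0], [0.3, [0, 0, -0.02], 0]])

```text
time: 25.65
tcp_pos: [466.0, -114.8, 29.7]
eef_rot: [-0.231, 0.668, 0.231, 0.668]
wrist_force: [-2.1, 0.4, 3.7]
opening: 53.9
```

Call:
arm_command(targets=[[0.5, [0, 0, 0], 0], [0.65, [0, 0, 0.02], 0], [0.8, [0, 0, 0.02], 0], [1, [0, 0, 0.02], 0], [1, [0, 0, 0.02], 0]])

```text
time: 26.15
tcp_pos: [466.1, -114.8, 30.2]
eef_rot: [-0.231, 0.668, 0.231, 0.668]
wrist_force: [0.2, 0.3, -0.2]
opening: 85.4
```

Call:
arm_command(targets=[[1, [0, 0, 0.4], 0], [1, [0, 0, 1.0], 0], [1, [0, 0, 1.8], 0], [1, [0, 0, 2.6], 0], [1, [0, 0.5, 3.2], -0.5]])

```text
time: 26.65
tcp_pos: [466.6, -91.1, 192.6]
eef_rot: [-0.207, 0.676, 0.205, 0.677]
wrist_force: [0.7, -0.1, -0.9]
opening: 85.4
```

Call:
arm_command(targets=[[1, [0, 0.8, 0], -1], [1, [0, 1.6, 0], -2], [1, [0, 2.4, 0], -3], [1, [0, 3.2, 0], -4], [1, [0, 3.2, 0], -4]])

```text
time: 27.15
tcp_pos: [465.9, 73.5, 190.2]
eef_rot: [-0.013, 0.707, 0.014, 0.707]
wrist_force: [-0.1, 0.1, 0.7]
opening: 85.4
```

```bash
python3 - <<'E'
from h import *
s,p,R=st();print(p,np.degrees(np.arctan2(R[1,1],R[0,1])),s["opening"],s["wrist_force"],s["time"])
t=snap("top","top13");im=snap("scene","scene13")
def c(im,x,y,w=100,h=75,k=4):return cv2.resize(im[y:y+h,x:x+w],(w*k,h*k),interpolation=cv2.INTER_CUBIC)
cv2.imwrite("pics/m15.png",np.vstack([np.hstack([c(t,315,245),c(im,225,235)]),np.hstack([c(t,100,245),c(im,320,135)])]))
E
```

```text
[465.8536244   73.49387433 190.15676779] 92.19728842595912 85.35225689811067 [-0.13392738  0.05067124  0.72867334] 27.15
```

View pics/m15.png

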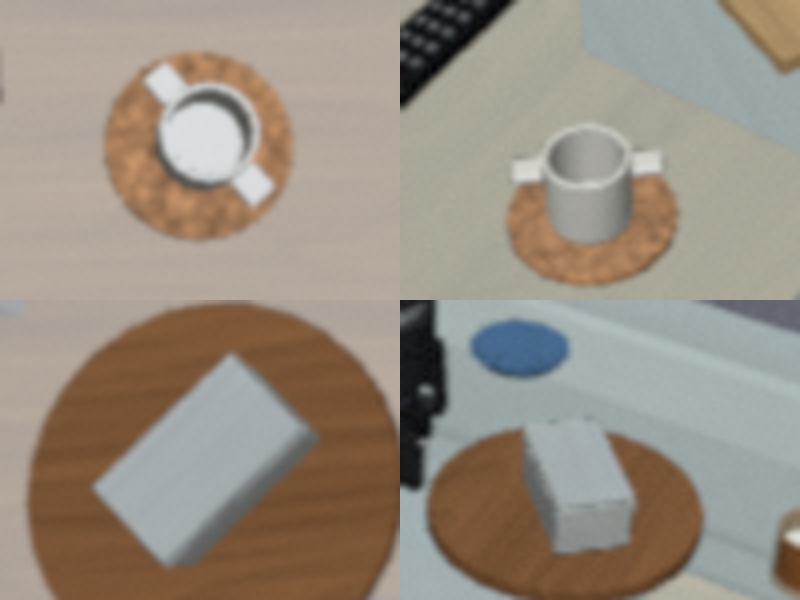

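The pot stands upright on the coaster, with its rim at (367,279) px in the top view and (272,274) in the scene view. The tin stays in place on the turntable, its top face centred at about (364,175) px in the scene view.

```bash
python3 - <<'E'
from h import *
print("pot",plane("top",[(366.75,278.75)],63),plane("scene",[(272,274.25)],63))
f=lambda x,y:(320+(x-400)/4,135+(y-300)/4)
c=plane("scene",[f(523,425),f(603,418),f(634,500),f(556,507)],75);print("tin scene",c,c.mean(0),[np.linalg.norm(c[i]-c[i-1]) for i in range(4)],np.degrees(np.arctan2(*(c[2]-c[1])[[1,0]])))
f=lambda x,y:(100+x/4,245+(y-300)/4)
c=plane("top",[f(232,352),f(93,488),f(167,562),f(312,436)],75);print("tin top",c,c.mean(0),[np.linalg.norm(c[i]-c[i-1]) for i in range(4)])
g=lambda x,y:(210+(x-400)/4,250+y/4)
c=plane("top",[g(558,15),g(710,82),g(612,292),g(461,222)],14);print("tray top",c,c.mean(0),[np.linalg.norm(c[i]-c[i-1]) for i in range(4)],[np.degrees(np.arctan2(*(a)[[1,0]])) for a in (c[0]-c[3],c[1]-c[2])])
h=lambda x,y:(280+(x-400)/4,200+(y-300)/4)
c=plane("scene",[h(578,352),h(676,458),h(563,508),h(467,398)],14);print("tray scene",c,c.mean(0),[np.linalg.norm(c[i]-c[i-1]) for i in range(4)],[np.degrees(np.arctan2(*(a)[[1,0]])) for a in (c[1]-c[0],c[2]-c[3])])
E
```

```text
pot [[ 462.74109733 -114.69619862   63.        ]] [[ 471.09093356 -113.58709981   63.        ]]
tin scene [[406.31486934 385.81267774  75.        ]
 [454.00675778 429.27848532  75.        ]
 [524.98697536 346.95618593  75.        ]
 [480.5721071  306.89720945  75.        ]] [466.4701774  367.23613961  75.        ] [np.float64(108.35953348102805), np.float64(64.52745657333496), np.float64(108.69752648189207), np.float64(59.811387877070615)] -49.23131722142092
tin top [[517.61341432 349.0752269   75.        ]
 [442.95452547 424.01226041  75.        ]
 [401.66255352 380.51088101  75.        ]
 [469.60659621 302.30473016  75.        ]] [457.95927238 363.97577462  75.        ] [np.float64(67.02338360918728), np.float64(105.780473978681), np.float64(59.97830405059317), np.float64(103.59823824516756)]
tray top [[534.03156602 152.25279534  14.        ]
 [492.59781519  63.75112784  14.        ]
 [373.29603689 120.73876381  14.        ]
 [414.6726064  207.46287084  14.        ]] [453.64950613 136.05138946  14.        ] [np.float64(131.50936725977243), np.float64(97.72052423797513), np.float64(132.21386068231845), np.float64(96.08897566620955)] [np.float64(-24.823134064123632), np.float64(-25.53270205509172)]
tray scene [[421.99475182 209.25196264  14.        ]
 [541.97992246 149.00398719  14.        ]
 [502.78755684  62.54362778  14.        ]
 [382.64095819 120.44400382  14.        ]] [462.35079733 135.31089536  14.        ] [np.float64(97.13688600309735), np.float64(134.26190717744666), np.float64(94.92857984955025), np.float64(133.37038168599608)] [np.float64(-26.66253198863225), np.float64(-25.730086705117724)]
```

Call:
arm_command(targets=[[1, [0, 0.7, 0], -0.9], [1, [0, 1.5, 0], -1.8], [1, [-0.04, 2.3, 0], -2.7], [1, [-0.08, 3.1, 0], -3.6], [1, [-0.08, 3.9, 0], -4.5]], force=60)

```text
time: 27.75
tcp_pos: [462.3, 265.3, 190.3]
eef_rot: [0.208, 0.676, -0.208, 0.676]
wrist_force: [1.2, -0.8, -0.1]
opening: 85.4
```

Call:
arm_command(targets=[[1, [0, 0.8, 0], -0.8], [1, [0, 1.5, 0], -1.4], [1, [0, 1.93, 0], -1.65], [1, [0, 1.93, -0.3], -1.65], [1, [0, 1.93, -0.6], -1.65]])

```text
time: 28.25
tcp_pos: [463.0, 361.4, 159.8]
eef_rot: [0.282, 0.648, -0.282, 0.649]
wrist_force: [-0.3, -0.2, -0.8]
opening: 85.6
```

Call:
arm_command(targets=[[1, [0, 0, 0], 0], [1, [0, 0, 0], 0]])

```text
time: 28.45
tcp_pos: [462.5, 360.6, 160.3]
eef_rot: [0.282, 0.648, -0.283, 0.648]
wrist_force: [0.9, -0.1, 0.6]
opening: 85.4
```

```bash
python3 - <<'E'
from h import *
s,p,R=st();print(p,np.degrees(np.arctan2(R[1,1],R[0,1])),s["opening"],s["wrist_force"],s["time"],s["joints"][5])
E
```

```text
[462.45800717 360.59858824 160.25400018] 42.88034762373745 85.41967123913041 [ 0.94192599 -0.07646495  0.62448041] 28.45 1.4847654385041846
```

Shift y by +4 mm and go down 110 mm to TCP z = 50.

Call:
arm_command(targets=[[1, [0, 0.08, -0.5], 0], [1, [0, 0.08, -1.0], 0], [1, [0, 0.08, -1.5], 0], [1, [0, 0.08, -2.0], 0], [1, [0, 0.08, -2.2], 0]])

```text
time: 28.95
tcp_pos: [461.7, 364.5, 48.9]
eef_rot: [0.282, 0.648, -0.283, 0.648]
wrist_force: [-0.2, -0.2, -0.2]
opening: 85.7
```

Call:
arm_command(targets=[[0.8, [0, 0, 0], 0], [0.65, [0, 0, 0], 0], [0.5, [0, 0, 0], 0], [0.4, [0, 0, 0], 0], [0.4, [0, 0, 0], 0]])

```text
time: 29.45
tcp_pos: [463.1, 366.3, 52.2]
eef_rot: [0.283, 0.648, -0.281, 0.649]
wrist_force: [-0.2, -0.2, 6.6]
opening: 58.6
```

Call:
arm_command(targets=[[0.3, [0, 0, 0], 0], [0.3, [0, 0, 0.1], 0], [0.3, [0, 0, 0.4], 0], [0.3, [0, 0, 0.9], 0], [0.3, [0, 0, 1.2], 0]])

```text
time: 29.95
tcp_pos: [461.9, 365.8, 111.6]
eef_rot: [0.282, 0.648, -0.282, 0.648]
wrist_force: [1.0, 0.5, -2.8]
opening: 58.7
```

```bash
python3 - <<'E'
from h import *
s,p,R=st();print(p,np.degrees(np.arctan2(R[1,1],R[0,1])),s["opening"],s["wrist_force"],s["moment"],s["time"])
E
```

```text
[461.91125057 365.78876604 111.62905123] 42.93852270072967 58.704131851697554 [ 1.01307038  0.53124786 -2.78146923] [ 0.00437451 -0.02846362  0.00190495] 29.95
```

Call:
arm_command(targets=[[0.3, [-0.02, -0.7, 0], 0.5], [0.3, [-0.04, -1.5, 0], 1.0], [0.3, [-0.06, -2.3, 0], 1.6], [0.3, [-0.08, -3.1, 0], 2.2], [0.3, [-0.1, -3.9, 0], 2.7]])

```text
time: 30.45
tcp_pos: [456.3, 169.2, 110.2]
eef_rot: [0.154, 0.69, -0.155, 0.69]
wrist_force: [1.4, -0.2, -3.0]
opening: 58.6
```

Call:
arm_command(targets=[[0.3, [0, -0.5, 0], 0], [0.3, [0, -0.72, -0.3], 0], [0.3, [0, -0.72, -0.6], 0], [0.3, [0, -0.72, -0.6], 0], [0.3, [0, -0.72, -0.6], 0]])

```text
time: 30.95
tcp_pos: [456.6, 134.7, 80.3]
eef_rot: [0.156, 0.69, -0.156, 0.689]
wrist_force: [0.3, 0.7, -3.2]
opening: 59.0
```

```bash
python3 - <<'E'
from h import *
s,p,R=st();print(p,np.degrees(np.arctan2(R[1,1],R[0,1])),s["opening"],s["wrist_force"],s["time"])
E
```

```text
[456.5867474  134.67699377  80.32913913] 64.53790295750487 59.01847843254495 [ 0.32935191  0.71911384 -3.15747966] 30.95
```

Call:
arm_command(targets=[[0.3, [0, 0, -0.3], 0], [0.3, [0, 0, -0.6], 0], [0.3, [0, 0, -0.8], 0], [0.3, [0, 0, -0.86], 0], [0.3, [0, 0, -0.88], 0]])

```text
time: 31.45
tcp_pos: [457.0, 134.9, 36.4]
eef_rot: [0.156, 0.69, -0.156, 0.69]
wrist_force: [-0.0, 0.5, -2.9]
opening: 58.7
```

Call:
arm_command(targets=[[0.3, [0, 0, -0.02], 0], [0.3, [0, 0, -0.04], 0], [0.3, [0, 0, -0.05], 0], [0.3, [0, 0, -0.05], 0]])

```text
time: 31.85
tcp_pos: [457.1, 134.7, 33.9]
eef_rot: [0.156, 0.69, -0.156, 0.69]
wrist_force: [-0.1, 0.4, -4.0]
opening: 58.7
```

Call:
arm_command(targets=[[0.3, [0, 0, -0.02], 0], [0.3, [0, 0, -0.03], 0], [0.3, [0, 0, -0.03], 0]])

```text
time: 32.15
tcp_pos: [457.2, 134.7, 33.2]
eef_rot: [0.156, 0.689, -0.156, 0.69]
wrist_force: [-2.8, -2.2, 5.8]
opening: 58.5
```

Contact came at the expected height (33.2), so the tin is on the tray floor and not on a wall. I'm letting go and withdrawing.

Call:
arm_command(targets=[[0.6, [0, 0, 0.01], 0], [0.8, [0, 0, 0.02], 0], [1, [0, 0, 0.02], 0], [1, [0, 0, 0.02], 0], [1, [0, 0, 0.02], 0]])

```text
time: 32.65
tcp_pos: [457.1, 134.7, 33.3]
eef_rot: [0.156, 0.69, -0.156, 0.69]
wrist_force: [0.5, -0.2, 0.2]
opening: 85.0
```

Call:
arm_command(targets=[[1, [0, 0, 0.5], 0], [1, [0, 0, 1.2], 0], [1, [0, 0, 2.0], 0], [1, [0, 0, 2.8], 0], [1, [-0.7, 0.5, 3.2], 0]])

```text
time: 33.15
tcp_pos: [425.3, 159.2, 196.5]
eef_rot: [0.158, 0.688, -0.157, 0.691]
wrist_force: [1.7, 1.2, 0.3]
opening: 85.4
```

Call:
arm_command(targets=[[1, [-0.8, 0.6, 0], 0], [1, [-1.6, 1.2, 0], 0], [1, [-2.4, 1.8, 0], 0], [1, [-3.0, 2.4, 0], 0], [1, [-3.0, 3, 0], 0]])

```text
time: 33.65
tcp_pos: [268.8, 310.2, 193.9]
eef_rot: [0.155, 0.69, -0.155, 0.69]
wrist_force: [1.3, 0.1, -0.1]
opening: 85.3
```

```bash
python3 - <<'E'
from h import *
s,p,R=st();print(p,s["opening"],s["wrist_force"],s["time"])
t=snap("top","top14");im=snap("scene","scene14")
cv2.imwrite("pics/m16.png",np.hstack([cv2.resize(t[160:340,210:410],(400,360),interpolation=cv2.INTER_CUBIC),cv2.resize(im[180:360,220:420],(400,360),interpolation=cv2.INTER_CUBIC)]))
for n,a in(("top",t),("scene",im)):
    b=cv2.imread(f"pics/{n}1.png")
    for nm,(x0,y0,x1,y1) in {"bottle":(485,180,545,230) if n=="top" else (205,360,255,445),"candle":(118,196,154,228) if n=="top" else (410,185,438,210)}.items():
        print(n,nm,"mean diff",cv2.absdiff(a,b)[y0:y1,x0:x1].mean().round(2))
E
```

```text
[268.82679762 310.22598139 193.90128183] 85.32848307838617 [ 1.32264258  0.14453786 -0.05896082] 33.65
top bottle mean diff 3.38
top candle mean diff 3.96
scene bottle mean diff 1.96
scene candle mean diff 1.8
```

View pics/m16.png

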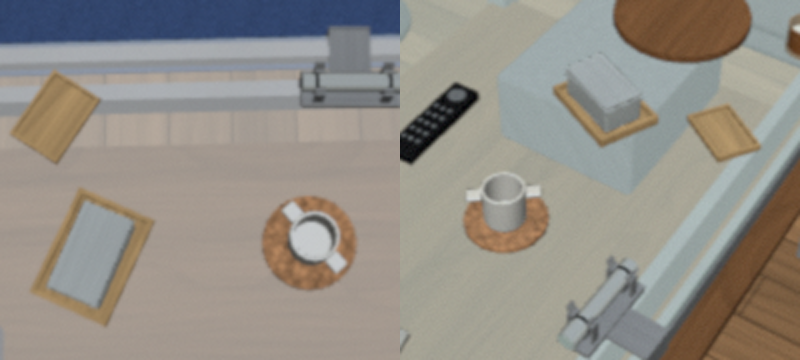

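```bash
python3 -c "
from cell import arm
print(arm.close_job())"
```

```text
the job is handed in; nothing more can be done
None
```

The pile is apart, in the order you asked, with each piece in its place and let go. The job was handed in at about 34 s of the 144 s allowed.

- **Torch:** It met the catches at about 10 N, then came to a hard stop near the seat height. Both camera views agree with the 33 mm seat height, and the torch is within about 2 mm of centre along the clip. On the first press its lamp end seemed to touch a jaw, so I lifted it, moved it 4 mm and pressed again.
- **Lid:** It lies flat on the tile with the nubs up. It is 1 to 4 mm off the middle depending on the camera.
- **Pot:** It stands upright on the coaster, set down at about 7 N of contact. It is about 1 mm from the middle when both views are averaged, though each view alone says about 2 to 3 mm.
- **Tin:** It lies flat inside the larger tray, clear of the walls.
- **Bottle and candle:** Before-and-after pictures show only small differences (2 to 4 grey levels), so I take both to be undisturbed.

The two cameras disagreed by about 5 mm in x throughout. I corrected for this against where the gripper appeared in each view. The hardest push I read at the wrist was about 28 N, and no check failed.

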